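# Size a spindle collar on the step gauge and rack it

## Task

The collar on the brown board came off the spindle unmarked: slide it down the step gauge until it is truly home, not hanging on an edge, and press it there for a moment with a firm but light push (about 8 N) to be sure of the step. Read the coloured stripe of the step that carries it, then take it off and lower it, without dropping it, right down onto the rack peg of that colour. Never force the gauge, and leave the other two collars and the tools where they are.

Things in the scene. Friction and masses are not known exactly. Their poses are not given: they have to be found in the camera images.
- gauge: step gauge, fixed: upright steel mandrel locked by a nut in a cast foot (80 mm across) on a 124 mm plywood square. Origin on the mandrel's axis, on the desk; z up. Nominal heights: 39 mm diameter step 40-52 mm (blue stripe), 34 mm step to 67 (yellow), 29 mm step to 82 (red), 24 mm step to 97 (plain), nose cone to 107; 45 degree shoulders 2.5 mm high. A push over 15 N marks it
- gauge_foot (a point): on the gauge's axis, top of the foot, 27 mm above the desk. The mandrel is screwed in as it happened, up to 4 mm above or below nominal, and held rigidly. Nominal height of a collar's underside when home: bore 26 mm, 83.5 (on the red step); 31 mm, 68.5 (yellow); 36 mm, 53.5 (blue). Its last step leaves 1 mm play all round: off centre it hangs on a higher shoulder until eased
- brown_board: brown wooden offcut lying on the desk, fixed, 170 x 290 x 19 mm; origin: centre of its underside, x along the 170 mm side. The collar to be sized lies on it, nothing else does
- grey_board: dark grey board lying on the desk at the back, fixed, 200 x 310 x 19 mm; origin: centre of its underside. The two other collars lie on it and stay there
- rack: dark wooden strip, fixed, 90 x 320 x 20 mm, carrying the three pegs in a row along its y axis, 95 mm apart (x across it); origin: centre of its underside
- peg_red: red peg of the rack, fixed: painted disc 66 mm across, 4 mm thick, with a beech dowel 18 mm thick, top 47 mm above the origin (centre of the disc's underside, 20 mm above the desk). A racked collar lies round the dowel, flat on the disc, its underside 4 mm above the origin. The colours change places along the rack
- peg_yellow: yellow peg of the rack, fixed: painted disc 66 mm across, 4 mm thick, with a beech dowel 18 mm thick, top 47 mm above the origin (centre of the disc's underside, 20 mm above the desk). A racked collar lies round the dowel, flat on the disc, its underside 4 mm above the origin. The colours change places along the rack
- peg_blue: blue peg of the rack, fixed: painted disc 66 mm across, 4 mm thick, with a beech dowel 18 mm thick, top 47 mm above the origin (centre of the disc's underside, 20 mm above the desk). A racked collar lies round the dowel, flat on the disc, its underside 4 mm above the origin. The colours change places along the rack
- collar_a: one of three loose aluminium spindle collars (plain rings, fine groove round the outside), alike but for the bore: 54 mm outside, 24 mm tall, 75 to 150 g. The bores are 26, 31 and 36 mm, one each; the names do not tell which is which. Origin: centre of the underside, z up along the bore
- collar_b: one of three loose aluminium spindle collars (plain rings, fine groove round the outside), alike but for the bore: 54 mm outside, 24 mm tall, 75 to 150 g. The bores are 26, 31 and 36 mm, one each; the names do not tell which is which. Origin: centre of the underside, z up along the bore
- collar_c: one of three loose aluminium spindle collars (plain rings, fine groove round the outside), alike but for the bore: 54 mm outside, 24 mm tall, 75 to 150 g. The bores are 26, 31 and 36 mm, one each; the names do not tell which is which. Origin: centre of the underside, z up along the bore
- try_square: try square lying loose near the front edge, 120 x 210 x 18 mm; bystander; origin: centre of its underside
- pencil: flat red carpenter's pencil lying loose, 17 x 163 x 8 mm; bystander; origin: centre of its underside
- pincers: pincers with red handles lying loose, 61 x 201 x 16 mm; bystander; origin: centre of its underside
- sanding_block: cork sanding block, loose, 66 x 112 x 34 mm; bystander; origin: centre of its underside
Not all that is in view belongs to the job. What is shaped like the collar_c but orange is not meant.

How it is judged (in metres and radians):
On the way:
1. the collar is home on its own step of the gauge, centred and level, and pressed onto it with more than 5 N for a moment (((z of collar_a in the frame of gauge between 0.0615 and 0.0745 m and horizontal distance between collar_a and gauge below 0.0025 m and angle between collar_a's own z axis and vertical below 0.08 rad and contact force between collar_a and gauge above 5 N) or (z of collar_b in the frame of gauge between 0.0765 and 0.0895 m and horizontal distance between collar_b and gauge below 0.0025 m and angle between collar_b's own z axis and vertical below 0.08 rad and contact force between collar_b and gauge above 5 N) or (z of collar_c in the frame of gauge between 0.0465 and 0.0595 m and horizontal distance between collar_c and gauge below 0.0025 m and angle between collar_c's own z axis and vertical below 0.08 rad and contact force between collar_c and gauge above 5 N))), for 0.25 s.
At the end, for the whole second after the job is handed in: The collar from the brown board lies at rest, flat (0.08 rad), on the disc (3 mm) of the peg of its gauge step's colour, within 12 mm of the peg's axis; no collar is left on the brown board; the other two are within 10 mm of where they lay (((horizontal distance between collar_a and peg_yellow below 0.012 m and z of collar_a in the frame of peg_yellow between 0.002 and 0.007 m and angle between collar_a's own z axis and vertical below 0.08 rad and linear speed of collar_a below 0.02 m/s and distance of each of collar_b, collar_c from where it was at the start of the episode below 0.01 m) or (horizontal distance between collar_b and peg_red below 0.012 m and z of collar_b in the frame of peg_red between 0.002 and 0.007 m and angle between collar_b's own z axis and vertical below 0.08 rad and linear speed of collar_b below 0.02 m/s and distance of each of collar_a, collar_c from where it was at the start of the episode below 0.01 m) or (horizontal distance between collar_c and peg_blue below 0.012 m and z of collar_c in the frame of peg_blue between 0.002 and 0.007 m and angle between collar_c's own z axis and vertical below 0.08 rad and linear speed of collar_c below 0.02 m/s and distance of each of collar_a, collar_b from where it was at the start of the episode below 0.01 m)) and not (height (world z) of collar_a below 0.03 m and horizontal distance between collar_a and brown_board below 0.16 m) and not (height (world z) of collar_b below 0.03 m and horizontal distance between collar_b and brown_board below 0.16 m) and not (height (world z) of collar_c below 0.03 m and horizontal distance between collar_c and brown_board below 0.16 m)); the robot touches nothing.
It fails at once if the gauge is forced: a collar that the fingers hold or push bears on it with more than 30 N, or the fingers themselves do (contact force between the fingers and gauge above 30 N or (contact force between collar_a and gauge above 30 N and contact force between the fingers and collar_a above 5 N) or (contact force between collar_b and gauge above 30 N and contact force between the fingers and collar_b above 5 N) or (contact force between collar_c and gauge above 30 N and contact force between the fingers and collar_c above 5 N)).
It fails at once if a collar is dropped onto a peg (falls onto it faster than 0.6 m/s) ((horizontal distance between collar_a and peg_red below 0.012 m and z of collar_a in the frame of peg_red below 0.05 m and linear speed of collar_a above 0.6 m/s) or (horizontal distance between collar_a and peg_yellow below 0.012 m and z of collar_a in the frame of peg_yellow below 0.05 m and linear speed of collar_a above 0.6 m/s) or (horizontal distance between collar_a and peg_blue below 0.012 m and z of collar_a in the frame of peg_blue below 0.05 m and linear speed of collar_a above 0.6 m/s) or (horizontal distance between collar_b and peg_red below 0.012 m and z of collar_b in the frame of peg_red below 0.05 m and linear speed of collar_b above 0.6 m/s) or (horizontal distance between collar_b and peg_yellow below 0.012 m and z of collar_b in the frame of peg_yellow below 0.05 m and linear speed of collar_b above 0.6 m/s) or (horizontal distance between collar_b and peg_blue below 0.012 m and z of collar_b in the frame of peg_blue below 0.05 m and linear speed of collar_b above 0.6 m/s) or (horizontal distance between collar_c and peg_red below 0.012 m and z of collar_c in the frame of peg_red below 0.05 m and linear speed of collar_c above 0.6 m/s) or (horizontal distance between collar_c and peg_yellow below 0.012 m and z of collar_c in the frame of peg_yellow below 0.05 m and linear speed of collar_c above 0.6 m/s) or (horizontal distance between collar_c and peg_blue below 0.012 m and z of collar_c in the frame of peg_blue below 0.05 m and linear speed of collar_c above 0.6 m/s)).
It fails at once if a bystanding tool is moved more than 15 mm (distance of any of try_square, pencil, pincers, sanding_block from where it was at the start of the episode above 0.015 m).
It also fails if it takes over 58 s, if anything falls off the work surface, if the arm or the gripper's body presses on something with over 40 N, if the wrist force passes 120 N, or if a joint passes its speed limit or range.

## Robot

A 6-joint arm with a two-finger parallel gripper is mounted at the origin on a cart in front of the work surface, level with it; the furniture and walls round the work are solid. World frame = base frame: x ahead of the robot, y to its left, z up, the work surface at z = 0. Lengths are in m, angles in degrees, forces in N, time in s.
With the tool pointing down it reaches from about 0.3 to 0.75 m from the base axis. Payload 8.5 kg.
Tool frame: the origin (TCP) lies at the very end of the fingers, on their centre line; the grasp point (between the pads) lies 19 mm behind it; z points along the fingers, y is the line along which they close (so a half turn about z gives the same grasp; the last joint's range is limited). The gripper opens to 85 mm and grips with 20 to 120 N. Pads are 22 mm wide; open, the fingers measure 114 mm over their backs; the gripper's body (76 mm by 85 mm) begins 54 mm behind the grasp point. The pads swing forward as they close: fully open they stand 13 mm farther back than shut.
Start: joints at [-88.367, 21.807, 74.336, -0, 83.858, -12.336], TCP at [0.133, -0.534, 0.231] pointing down, gripper open.
Joint ranges: [-178.18, 178.18], [-50.72, 133.34], [12.68, 142.11], [-81.47, 261.47], [9.98, 163.14], [-165.26, 165.26]. Speed limits (degrees/s): [136.94, 136.94, 180, 180, 180, 180].

## Interface

Orientations are given as a 3x3 rotation matrix whose columns are the frame's x, y, z axes.
In Python, from rig import env, imaging gives the robot as it stands. The module is installed in compiled form; this text tells all that it offers.
- The arm moves only by the tool arm_command, never from a script. Its arguments are lists of equal length, an entry for each row: "turn": the turn, a rotation vector about the tool's x, y, z in units of 5 degrees (1.0 is 5 degrees), a list of three; "xyz": the shift along the tool's x, y, z in units of 50 mm (1.0 is 50 mm), a list of three; "claw": the finger opening in mm, from 0 to 85.4. A call has 1 to 12 rows; each row shifts and turns the commanded pose from where the row before left it, along the tool's axes as they then stand; what a row does not reach is not made up. A row lasts 1/10 s, in which the tool goes at most 50 mm and 8.59 degrees, less where a joint would pass 70% of its speed; a pose out of reach is approached as far as the arm can. A call is refused whole if a number of a shift passes 1 or a number of a turn 1, either way. A call with a gripper value outside its range is refused whole. The fingers move at their own pace and stop on an object; "squeeze" is the grip in N (left out, the last holds). Time passes only in rows, so rows that do not move let the fingers close. It gives the time, the measured TCP pose, the force, the opening and the grip force at its end, in the units of the state.
- env.observe(): the state, without advancing time (a new reading comes with each control period).
- imaging.get_image(name): name is "scene" or "top"; returns (picture, depth): 480x640x3 uint8, blue, green, red; 480x640 float32, m along the optical axis (not along the pixel's ray), 0 where there is no reading.
- imaging.camera_info(name): a dict with "camera_matrix" (3x3 intrinsics, pixels), "k1" (the pictures are not rectified: a ray, as slopes to the right and down, at radius r is drawn at 1 + k1 r^2 times it, then the intrinsics apply), "rvec" (rotation vector, rad) and "tvec" (3), from world to camera coordinates, as OpenCV has them. Camera axes: x right, y down, z forward; pixel columns grow to the right and rows downward; lengths in m; the calibration is good to about 2 mm. A picture is of the moment at which its call begins. camera_info takes no time and is no camera call.
- env.close_job(): hands the job in; it is judged then, once.
The state is a dict: "time_s": time; "q": joint angles; "qvel": joint speeds; "joint_efforts": joint torques, N m; "position": TCP position; "tool_rot": TCP orientation; "ft_force": force on the tool from outside, world axes, zero at the start; "wrist_torque": the same for the moment, N m; "grip_width": finger opening in m; "gripper_force": force on a finger pad.
Only numpy, scipy, OpenCV 4.12 (cv2) and the standard library are available. Lean on these libraries where they do the work, as an engineer would, in place of code of your own. Each camera call takes 0.05 s, during which the arm holds its last target. There are 200 camera calls.

## Working session

There is one attempt and no reset: what is moved stays moved. The work goes in short steps, Python scripts to look and compute and a tool call to move; the robot and the scene stay as the last step left them, time stands still between calls to the robot, and variables do not carry over. Pictures are saved under pics/ and viewed, at most 10 in all, crops included, and the job is handed in when it is done.

Besides the shell and the picture viewer there is one more tool, called after "Request:" as a command line: name --argument value ..., lists and objects as JSON in quotes. arm_command: Moves the arm, as the interface text tells. Its arguments: {"type":"object","properties":{"turn":{"type":"array"},"xyz":{"type":"array"},"claw":{"type":"array"},"squeeze":{"type":"number"}},"required":["turn","xyz","claw"]}

```bash
mkdir -p pics
cat > h.py <<'E'
import numpy as np, cv2
from rig import env, imaging
def grab(n):
    im,d=imaging.get_image(n); return im,d
def cloud(n,d):
    c=imaging.camera_info(n);K=np.array(c["camera_matrix"],float);k1=c["k1"]
    v,u=np.mgrid[0:480,0:640].astype(np.float32)
    p=cv2.undistortPoints(np.stack([u.ravel(),v.ravel()],1)[:,None],K,np.array([k1,0,0,0.]))[:,0]
    R=cv2.Rodrigues(np.array(c["rvec"],float))[0];t=np.array(c["tvec"],float).ravel()
    z=d.ravel();P=np.c_[p*z[:,None],z]
    W=(P-t)@R; W[z<=0]=np.nan
    return W.reshape(480,640,3)
E
python3 - <<'E'
from h import *
for n in("scene","top"):
    im,d=grab(n);cv2.imwrite(f"pics/{n}0.png",im);np.save(n+"_w.npy",cloud(n,d));np.save(n+"_im.npy",im)
s=env.observe();print(s["time_s"],s["position"],np.round(s["tool_rot"],3),s["ft_force"],s["grip_width"])
E
```

```text
0.1 [ 0.13276203 -0.53346352  0.23078943] [[ 0.97   0.241 -0.   ]
 [ 0.241 -0.97   0.001]
 [ 0.    -0.001 -1.   ]] [0.89092489 0.17615046 0.10795724] 0.08516842636321277
```

View pics/scene0.png

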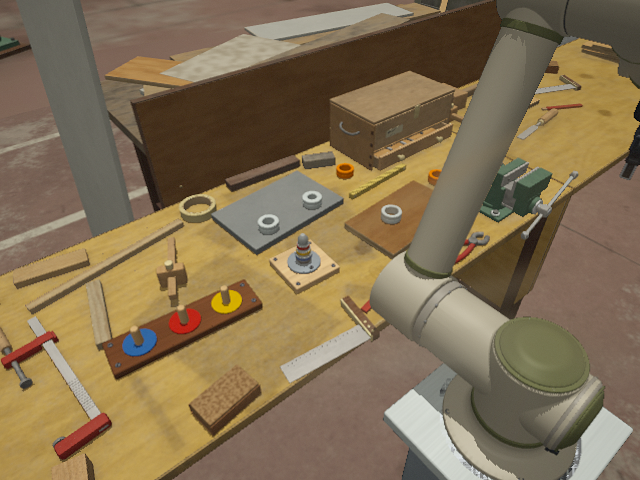

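View pics/top0.png

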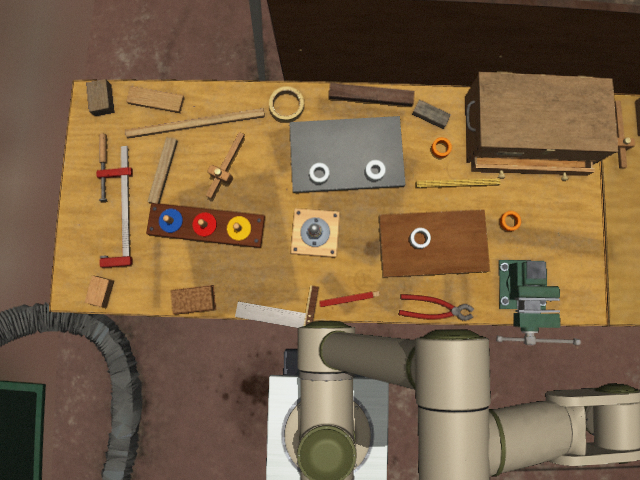

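The top view shows ring candidates at (420,238) grey on the brown board, (319,173) and (375,170) grey on the grey board, and (441,148) and (511,221) orange. (420,238), seen at (391,213) in the scene view, is the one meant: it is aluminium and alone on the brown board. The gauge is at (315,231). The pegs are blue (171,220), red (204,224) and yellow (239,228).

Run:
```python
from h import *
from scipy.optimize import least_squares
im=np.load("top_im.npy");S=np.load("scene_im.npy")
a=cv2.resize(im[190:285,370:500],(520,380),interpolation=cv2.INTER_CUBIC)
b=cv2.resize(S[170:290,255:415],(640,480)[:2],interpolation=cv2.INTER_CUBIC)[:380,:]
b=cv2.resize(S[200:295,260:330],(280,380),interpolation=cv2.INTER_CUBIC)
cv2.imwrite("pics/crop0.png",np.hstack([a,b]))
def sel(n,u,v,r,z0,z1):
    W=np.load(n+"_w.npy")[v-r:v+r+1,u-r:u+r+1].reshape(-1,3)
    W=W[np.isfinite(W[:,2])];return W[(W[:,2]>z0)&(W[:,2]<z1)]
for n,l in(("top",[("col",420,238),("g1",319,173),("g2",375,170)]),("scene",[("col",391,213),("g1",268,224),("g2",312,200)])):
  for k,u,v in l:
    P=sel(n,u,v,16,.039,.047)
    c=(P[:,:2].min(0)+P[:,:2].max(0))/2
    r=np.hypot(*(P[:,:2]-c).T)
    print(n,k,len(P),P.mean(0).round(4),c.round(4),"r",np.percentile(r,[2,10,90,98]).round(4))
for n,l in(("top",[("blue",171,220),("red",204,224),("yel",239,228)]),("scene",[("blue",138,338),("red",184,318),("yel",227,299)])):
  for k,u,v in l:
    P=sel(n,u,v,20,.055,.075);Q=sel(n,u,v,20,.0215,.027)
    print(n,k,len(P),P.mean(0).round(4),np.median(P[:,2]),"disc",len(Q),((Q[:,:2].min(0)+Q[:,:2].max(0))/2).round(4),np.ptp(Q[:,:2],axis=0))
for n,u,v in(("top",315,231),("scene",303,245)):
  for z0,z1 in((.02,.032),(.036,.12),(.06,.12),(.08,.12),(.095,.12)):
    P=sel(n,u,v,26,z0,z1)
    if len(P):print(n,"gauge",z0,len(P),P.mean(0).round(4),((P[:,:2].min(0)+P[:,:2].max(0))/2).round(4),np.ptp(P[:,:2],axis=0).round(4),P[:,2].max())
```

```text
top col 154 [ 0.5271 -0.2365  0.0425] [ 0.5276 -0.2365] r [0.0181 0.0191 0.0266 0.0273]
top g1 157 [0.6968 0.0389 0.0426] [0.6978 0.0391] r [0.0153 0.0167 0.0261 0.0271]
top g2 182 [ 0.7097 -0.1132  0.0426] [ 0.7096 -0.1124] r [0.0122 0.0139 0.0258 0.0267]
scene col 129 [ 0.5238 -0.234   0.0419] [ 0.5249 -0.2341] r [0.017  0.0184 0.0269 0.0289]
scene g1 169 [0.6946 0.0412 0.0419] [0.6947 0.0403] r [0.0146 0.0166 0.027  0.0285]
scene g2 148 [ 0.7066 -0.1118  0.0421] [ 0.7063 -0.1116] r [0.0126 0.0147 0.026  0.0276]
top blue 34 [0.5579 0.4393 0.0642] 0.06458660809772328 disc 390 [0.5633 0.4385] [0.100357  0.1153649]
top red 39 [0.5517 0.3457 0.064 ] 0.06418358270265435 disc 402 [0.5495 0.3458] [0.09390319 0.11381516]
top yel 38 [0.5432 0.2502 0.0638] 0.06432023667196124 disc 451 [0.5424 0.2506] [0.09591648 0.11394546]
scene blue 79 [0.555  0.4448 0.0627] 0.06363356218915532 disc 553 [0.5546 0.437 ] [0.0809077  0.08040435]
scene red 67 [0.5458 0.3493 0.0626] 0.06323767314585921 disc 486 [0.565 0.347] [0.12029881 0.10750915]
scene yel 60 [0.538  0.255  0.0625] 0.06315609005680467 disc 42
[... 290 characters left out ...]
0.0328 0.0317] 0.1101442839698474
top gauge 0.08 90 [0.5367 0.0451 0.0961] [0.5385 0.0449] [0.0258 0.0258] 0.1101442839698474
top gauge 0.095 55 [0.537  0.0459 0.1015] [0.5367 0.0457] [0.0208 0.0232] 0.1101442839698474
scene gauge 0.02 498 [0.5363 0.0488 0.0251] [0.587  0.0257] [0.2232 0.1465] 0.031137581506518398
scene gauge 0.036 363 [0.5324 0.0518 0.07  ] [0.5998 0.0422] [0.1697 0.0504] 0.10780241628932713
scene gauge 0.06 233 [0.5289 0.0517 0.0819] [0.5324 0.0481] [0.0295 0.0313] 0.10780241628932713
scene gauge 0.08 125 [0.5304 0.0505 0.0928] [0.5329 0.0494] [0.0267 0.0276] 0.10780241628932713
scene gauge 0.095 57 [0.5328 0.0492 0.1   ] [0.5352 0.0486] [0.022  0.0213] 0.10780241628932713
```

View pics/crop0.png

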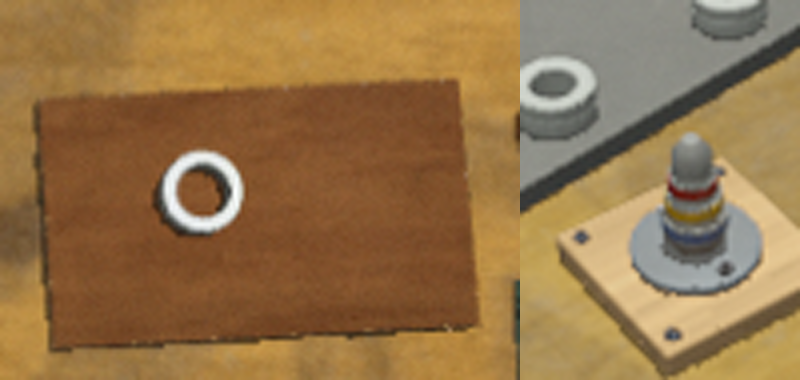

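The crop shows the thin-walled aluminium ring alone on the brown board at (203,193) in the crop. Its bore radius measures about 18 mm, so it should be the 36 mm one. The gauge stands to the right with red, yellow and blue stripes from the top down. Moving over the collar now.

Request:
arm_command --turn '[[0,0,0.93],[0,0,0.93],[0,0,0.93],[0,0,0],[0,0,0],[0,0,0],[0,0,0],[0,0,0],[0,0,0],[0,0,0],[0,0,0],[0,0,0]]' --xyz '[[0,0,0],[0,0,0],[0,0,0],[0.66,-0.495,0],[0.66,-0.495,0],[0.66,-0.495,0],[0.66,-0.495,0],[0.66,-0.495,0],[0.66,-0.495,0],[0.66,-0.495,0],[0.66,-0.495,0],[0.66,-0.495,0]]' --claw '[85,85,85,85,85,85,85,85,85,85,85,85]' --squeeze 30

```text
time_s: 1.3
position: [0.4308, -0.3095, 0.2311]
tool_rot: [[1.0, 0.0, -0.0], [0.0, -1.0, 0.0], [-0.0, -0.0, -1.0]]
ft_force: [0.9, -1.1, 0.2]
grip_width: 0.0847
gripper_force: 0.0
```

Request:
arm_command --turn '[[0,0,0],[0,0,0],[0,0,0],[0,0,0]]' --xyz '[[0.66,-0.495,0],[0.66,-0.495,0],[0.6,-0.495,0],[0,0,0]]' --claw '[85,85,85,85]'

```text
time_s: 1.7
position: [0.5281, -0.2336, 0.2306]
tool_rot: [[1.0, 0.005, -0.0], [0.005, -1.0, 0.001], [-0.0, -0.001, -1.0]]
ft_force: [-0.4, -1.2, -0.3]
grip_width: 0.0856
gripper_force: 0.0
```

Request:
arm_command --turn '[[0,0,0],[0,0,0],[0,0,0],[0,0,0],[0,0,0],[0,0,0],[0,0,0],[0,0,0],[0,0,0],[0,0,0],[0,0,0],[0,0,0]]' --xyz '[[-0.03,0.03,0.9],[0,0,0.9],[0,0,0.9],[0,0,0.9],[0,0,0.33],[0,0,0.32],[0,0,0],[0,0,0],[0,0,0],[0,0,0],[0,0,0],[0,0,0]]' --claw '[85,85,85,85,85,85,68,58,50,50,50,50]' --squeeze 20

```text
time_s: 2.9
position: [0.5245, -0.2385, 0.0198]
tool_rot: [[1.0, 0.0, 0.001], [0.0, -1.0, -0.001], [0.001, 0.001, -1.0]]
ft_force: [-1.2, -0.1, 7.2]
grip_width: 0.0536
gripper_force: 21.9
```

```bash
python3 -c "
from h import *
s=env.observe();print(np.round(s['q'],1),s['position'],s['grip_width'],s['gripper_force'],s['ft_force'],s['time_s'])"
```

```text
[-36.2  37.5  85.8  -0.   56.6  53.8] [ 0.52447294 -0.23846927  0.01976146] 0.0536448624550265 21.898814232554287 [-1.17089342 -0.13097914  7.17267526] 2.9
```

Request:
arm_command --turn '[[0,0,0],[0,0,0],[0,0,0],[0,0,-1],[0,0,-1],[0,0,-1],[0,0,-1],[0,0,-1],[0,0,-1],[0,0,-1],[0,0,-1],[0,0,-1]]' --xyz '[[0,0,0],[0,0,-0.03],[0,0,0],[0,0,0],[0,0,0],[0,0,0],[0,0,0],[0,0,0],[0,0,0],[0,0,0],[0,0,0],[0,0,0]]' --claw '[75,75,75,75,75,75,75,75,75,75,75,75]'

```text
time_s: 4.1
position: [0.5241, -0.238, 0.0202]
tool_rot: [[0.704, 0.71, -0.0], [0.71, -0.704, 0.0], [0.0, -0.0, -1.0]]
ft_force: [-0.0, -0.3, -0.5]
grip_width: 0.0752
gripper_force: 0.0
```

Request:
arm_command --turn '[[0,0,-1],[0,0,-1],[0,0,-1],[0,0,-1],[0,0,-1],[0,0,-1],[0,0,-1],[0,0,-1],[0,0,-1],[0,0,0],[0,0,0],[0,0,0]]' --xyz '[[0,0,0],[0,0,0],[0,0,0],[0,0,0],[0,0,0],[0,0,0],[0,0,0],[0,0,0],[0,0,0],[0,0,0],[0,0,0],[0,0,0]]' --claw '[75,75,75,75,75,75,75,75,75,66,58,50]'

```text
time_s: 5.3
position: [0.5242, -0.2381, 0.0205]
tool_rot: [[0.001, 1.0, 0.0], [1.0, -0.001, -0.0], [-0.0, 0.0, -1.0]]
ft_force: [0.2, 0.3, 1.7]
grip_width: 0.0538
gripper_force: 21.4
```

Request:
arm_command --turn '[[0,0,0],[0,0,0],[0,0,0],[0,0,0],[0,0,0]]' --xyz '[[0,0,0],[0,0,0],[0,0,0],[0,0,0],[0,0,0]]' --claw '[50,50,50,50,50]' --squeeze 40

```text
time_s: 5.8
position: [0.5243, -0.2381, 0.0207]
tool_rot: [[0.0, 1.0, 0.0], [1.0, -0.0, -0.0], [-0.0, 0.0, -1.0]]
ft_force: [-0.7, 1.2, 5.7]
grip_width: 0.053
gripper_force: 41.9
```

```bash
python3 -c "
from h import *
s=env.observe();print(np.round(s['q'],1),s['position'],s['grip_width'],s['gripper_force'],s['ft_force'],s['time_s'],np.round(s['tool_rot'],3))"
```

```text
[-36.2  37.4  85.8   0.   56.7 -36.2] [ 0.52427635 -0.23814403  0.02067222] 0.05299014220923817 41.851979673374444 [-0.70171085  1.21203182  5.65033574] 5.8 [[ 0.  1.  0.]
 [ 1. -0. -0.]
 [-0.  0. -1.]]
```

Request:
arm_command --turn '[[0,0,0],[0,0,0],[0,0,0],[0,0,0],[0,0,0],[0,0,0],[0,0,0],[0,0,0],[0,0,0],[0,0,0],[0,0,0]]' --xyz '[[0,0,-0.3],[0,0,-0.7],[0,0,-0.7],[0,0,-0.6],[0.7,0,0],[0.8,0.22,0],[0.8,0,0],[0.8,0,0],[0.7,0,0],[0,0,0],[0,0,0]]' --claw '[48,48,48,48,48,48,48,48,48,48,48]'

```text
time_s: 6.9
position: [0.535, -0.0477, 0.1351]
tool_rot: [[-0.001, 1.0, -0.0], [1.0, 0.001, -0.0], [-0.0, -0.0, -1.0]]
ft_force: [-0.6, -0.0, -1.0]
grip_width: 0.053
gripper_force: 42.5
```

Run:
```python
from h import *
from scipy.optimize import least_squares
s=env.observe();p=np.array(s["position"]);print(p,s["grip_width"],s["ft_force"],s["time_s"])
D=[]
for i in range(2):
    im,d=grab("scene");D.append(cloud("scene",d))
W=np.nanmean(D,0);im0=im;cv2.imwrite("pics/s1.png",im);np.save("s1_w.npy",W)
c=imaging.camera_info("scene");R=cv2.Rodrigues(np.array(c["rvec"],float))[0];print("cam",-R.T@np.array(c["tvec"],float).ravel())
uv=cv2.projectPoints(np.array([p,[.5355,.047,.08]]),np.array(c["rvec"],float),np.array(c["tvec"],float),np.array(c["camera_matrix"],float),np.array([c["k1"],0,0,0.]))[0][:,0];print(uv)
Q=W.reshape(-1,3);Q=Q[np.isfinite(Q[:,2])]
def fit(P,r,c0):
    f=lambda c:np.hypot(P[:,0]-c[0],P[:,1]-c[1])-(r if np.isscalar(r) else r)
    o=least_squares(f,c0,loss="soft_l1",f_scale=.0007);return o.x.round(4),len(P),np.abs(o.fun).mean()
g=np.array([.5335,.048])
near=np.hypot(*(Q[:,:2]-p[:2]).T)<.034
P=Q[near&(Q[:,2]>p[2])&(Q[:,2]<p[2]+.018)&(Q[:,1]>p[1]+.012)]
print("collar",fit(P,.027,p[:2]))
dz=.002
for z0,z1,r in((.042,.050,.0195),(.055,.065,.017),(.070,.080,.0145),(.085,.095,.012)):
    P=Q[(np.hypot(*(Q[:,:2]-g).T)<.026)&(Q[:,2]>z0+dz)&(Q[:,2]<z1+dz)]
    print("step",r,fit(P,r,g))
    P=P[(P[:,2]>0)]
a=im[int(uv[1,1])-70:int(uv[1,1])+50,int(uv[1,0])-60:int(uv[1,0])+100]
cv2.imwrite("pics/c1.png",cv2.resize(a,None,fx=5,fy=5,interpolation=cv2.INTER_CUBIC))
im,d=grab("top");np.save("t1_w.npy",cloud("top",d))
```

```text
[ 0.53503326 -0.04765449  0.13510561] 0.05297938956255208 [-0.5717644  -0.03985188 -1.02988481] 6.9
cam [-0.11832409  0.50864546  0.78814237]
[[334.83235829 207.51874782]
 [302.97702756 242.3008861 ]]
collar (array([ 0.5347, -0.0487]), 30, np.float64(0.0005084218780602446))
step 0.0195 (array([0.5369, 0.0463]), 57, np.float64(0.0011500087991119124))
step 0.017 (array([0.5368, 0.0465]), 65, np.float64(0.0010295859002028929))
step 0.0145 (array([0.5363, 0.0463]), 54, np.float64(0.0009179686761404518))
step 0.012 (array([0.5367, 0.0463]), 48, np.float64(0.0009642729987798931))<stdin>:7: RuntimeWarning: Mean of empty slice
```

View pics/c1.png

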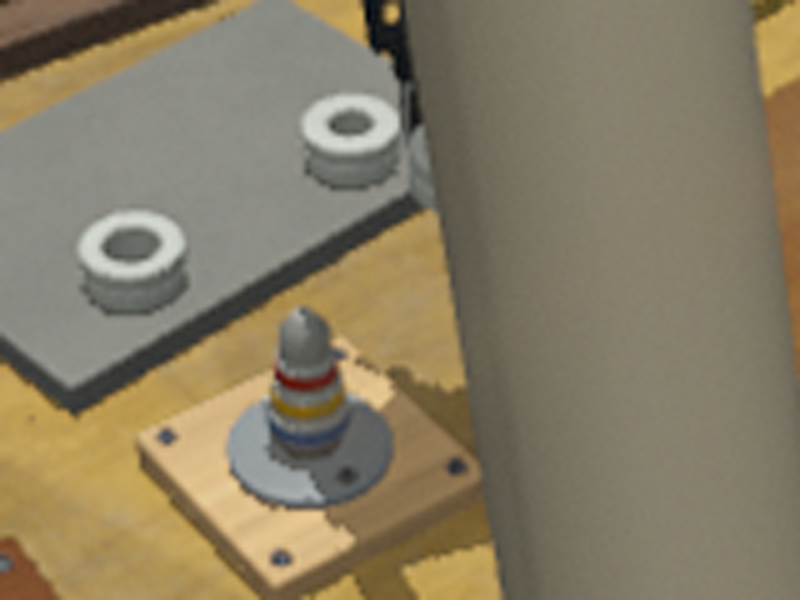

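The crop shows the gauge clear of the arm at (305,410), with the arm hiding most of the held collar at (425,165). The four step fits agree on a gauge axis of about (0.5367, 0.0464).

Request:
arm_command --turn '[[0,0,0],[0,0,0],[0,0,0],[0,0,0],[0,0,0],[0,0,0],[0,0,0],[0,0,0],[0,0,0],[0,0,0],[0,0,0]]' --xyz '[[0.4,0.03,0],[0.6,0,0],[0.6,0,0],[0.28,0,0],[0,0,0],[0,0,0],[0,0,0.25],[0,0,0.25],[0,0,0.25],[0,0,0.25],[0,0,0.1]]' --claw '[48,48,48,48,48,48,48,48,48,48,48]'

```text
time_s: 8.15
position: [0.5363, 0.0445, 0.0793]
tool_rot: [[0.001, 1.0, -0.002], [1.0, -0.001, -0.0], [-0.0, -0.002, -1.0]]
ft_force: [-0.5, -0.0, -1.0]
grip_width: 0.0533
gripper_force: 42.5
```

Request:
arm_command --turn '[[0,0,0],[0,0,0],[0,0,0],[0,0,0],[0,0,0]]' --xyz '[[0,0,0],[0,0,0.04],[0,0,0.04],[0,0,0.04],[0,0,0]]' --claw '[48,48,48,48,48]'

```text
time_s: 8.65
position: [0.5365, 0.0459, 0.0743]
tool_rot: [[-0.0, 1.0, -0.0], [1.0, 0.0, 0.0], [0.0, -0.0, -1.0]]
ft_force: [-0.0, -0.2, -0.5]
grip_width: 0.0529
gripper_force: 42.5
```

Request:
arm_command --turn '[[0,0,0],[0,0,0],[0,0,0],[0,0,0],[0,0,0]]' --xyz '[[0,0,0.02],[0,0,0.03],[0,0,0.03],[0,0,0.03],[0,0,0]]' --claw '[48,48,48,48,48]'

```text
time_s: 9.15
position: [0.5365, 0.0459, 0.0686]
tool_rot: [[-0.0, 1.0, -0.0], [1.0, 0.0, 0.0], [0.0, -0.0, -1.0]]
ft_force: [0.2, 0.6, -1.6]
grip_width: 0.053
gripper_force: 42.5
```

Request:
arm_command --turn '[[0,0,0],[0,0,0],[0,0,0],[0,0,0],[0,0,0],[0,0,0]]' --xyz '[[0,0,0.03],[0,0,0.03],[0,0,0.03],[0,0,0.03],[0,0,0],[0,0,0]]' --claw '[48,48,48,48,48,48]'

```text
time_s: 9.75
position: [0.5364, 0.0462, 0.0626]
tool_rot: [[-0.0, 1.0, -0.001], [1.0, 0.0, 0.0], [0.0, -0.001, -1.0]]
ft_force: [-0.2, 3.2, -2.0]
grip_width: 0.053
gripper_force: 42.4
```

Request:
arm_command --turn '[[0,0,0],[0,0,0],[0,0,0],[0,0,0],[0,0,0]]' --xyz '[[0.02,0,0],[0,0,0],[0,0,0.02],[0,0,0.02],[0,0,0]]' --claw '[48,48,48,48,48]'

```text
time_s: 10.25
position: [0.5366, 0.0468, 0.0607]
tool_rot: [[-0.0, 1.0, -0.0], [1.0, 0.0, -0.0], [-0.0, -0.0, -1.0]]
ft_force: [0.7, -0.1, -1.4]
grip_width: 0.053
gripper_force: 42.5
```

Request:
arm_command --turn '[[0,0,0],[0,0,0],[0,0,0],[0,0,0]]' --xyz '[[0,0,0.02],[0,0,0.02],[0,0,0.02],[0,0,0]]' --claw '[48,48,48,48]'

```text
time_s: 10.65
position: [0.5365, 0.0469, 0.0577]
tool_rot: [[-0.0, 1.0, -0.0], [1.0, 0.0, 0.0], [0.0, -0.0, -1.0]]
ft_force: [-0.2, 0.8, -0.6]
grip_width: 0.053
gripper_force: 42.5
```

Request:
arm_command --turn '[[0,0,0],[0,0,0],[0,0,0],[0,0,0]]' --xyz '[[0,0,0.02],[0,0,0.02],[0,0,0],[0,0,0]]' --claw '[48,48,48,48]'

```text
time_s: 11.05
position: [0.5366, 0.0469, 0.0558]
tool_rot: [[-0.0, 1.0, -0.0], [1.0, 0.0, -0.0], [-0.0, -0.0, -1.0]]
ft_force: [1.0, 0.4, -0.2]
grip_width: 0.0531
gripper_force: 42.5
```

Request:
arm_command --turn '[[0,0,0],[0,0,0],[0,0,0]]' --xyz '[[0,0,0.02],[0,0,0.01],[0,0,0]]' --claw '[48,48,48]'

```text
time_s: 11.35
position: [0.5365, 0.0469, 0.0542]
tool_rot: [[-0.0, 1.0, -0.0], [1.0, 0.0, 0.0], [0.0, -0.0, -1.0]]
ft_force: [-0.2, -0.3, -0.5]
grip_width: 0.0522
gripper_force: 42.5
```

Request:
arm_command --turn '[[0,0,0],[0,0,0],[0,0,0]]' --xyz '[[0,0,0.01],[0,0,0.01],[0,0,0]]' --claw '[48,48,48]'

```text
time_s: 11.65
position: [0.5366, 0.0469, 0.0535]
tool_rot: [[-0.0, 1.0, 0.0], [1.0, 0.0, 0.0], [0.0, 0.0, -1.0]]
ft_force: [-0.2, -0.1, 1.1]
grip_width: 0.0532
gripper_force: 42.8
```

Request:
arm_command --turn '[[0,0,0],[0,0,0],[0,0,0]]' --xyz '[[0,0,0.01],[0,0,0.01],[0,0,0]]' --claw '[48,48,48]'

```text
time_s: 11.95
position: [0.5367, 0.0469, 0.0532]
tool_rot: [[-0.0, 1.0, 0.001], [1.0, 0.0, -0.0], [-0.0, 0.001, -1.0]]
ft_force: [-3.0, -0.7, 9.4]
grip_width: 0.0532
gripper_force: 43.6
```

Request:
arm_command --turn '[[0,0,0],[0,0,0],[0,0,0],[0,0,0],[0,0,0]]' --xyz '[[0,-0.005,0],[0,0,0],[0,0,0],[0,0,0],[0,0,0]]' --claw '[48,48,48,48,48]'

```text
time_s: 12.45
position: [0.5366, 0.0469, 0.0532]
tool_rot: [[-0.0, 1.0, 0.001], [1.0, 0.0, -0.0], [-0.0, 0.001, -1.0]]
ft_force: [-2.3, -0.1, 8.0]
grip_width: 0.0531
gripper_force: 43.5
```

Run:
```python
from h import *
s=env.observe();print(s["position"],s["ft_force"],s["wrist_torque"],s["time_s"],np.round(s['q'],1))
im,d=grab("scene")
cv2.imwrite("pics/c2.png",cv2.resize(im[190:290,240:370],None,fx=5,fy=5,interpolation=cv2.INTER_CUBIC))
```

```text
[0.53664293 0.04690978 0.0532018 ] [-2.32999949 -0.13702124  7.98530194] [ 0.08831863  0.45731118 -0.04606834] 12.45 [-7.6 32.  90.4  0.  57.5 -7.6]
```

View pics/c2.png

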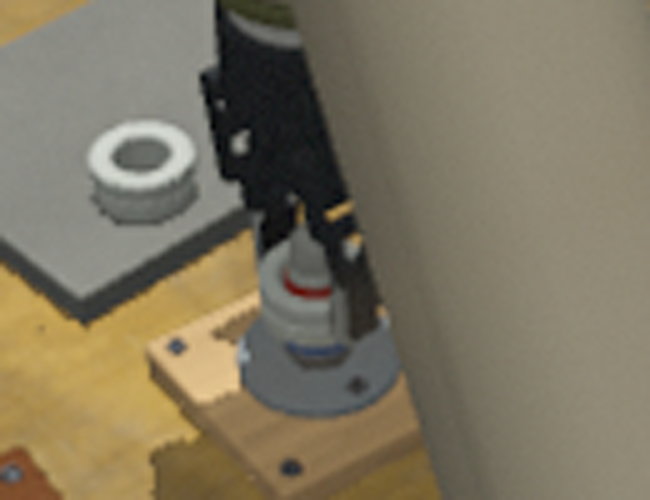

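The crop shows the collar sitting level at (300,290), with the blue stripe just below it at (318,350) and the red step sticking out of the bore at (308,280). It is home on the blue step and was held at about 8 N. Lifting it off next, then measuring the blue peg.

Request:
arm_command --turn '[[0,0,0],[0,0,0],[0,0,0],[0,0,0],[0,0,0],[0,0,0],[0,0,0]]' --xyz '[[0,0,-0.1],[0,0,-0.2],[0,0,-0.3],[0,0,-0.4],[0,0,-0.5],[0,0,-0.4],[0,0,0]]' --claw '[48,48,48,48,48,48,48]'

```text
time_s: 13.2
position: [0.5375, 0.0468, 0.1502]
tool_rot: [[-0.0, 1.0, 0.006], [1.0, 0.0, -0.001], [-0.001, 0.006, -1.0]]
ft_force: [-0.1, 0.2, -1.9]
grip_width: 0.0533
gripper_force: 42.6
```

Run:
```python
from h import *
from scipy.optimize import least_squares
for n in("scene","top"):
  Q=np.load(n+"_w.npy").reshape(-1,3);Q=Q[np.isfinite(Q[:,2])]
  for k,g in(("blue",(.557,.441)),("red",(.550,.347)),("yel",(.541,.252))):
    g=np.array(g);r=np.hypot(*(Q[:,:2]-g).T)
    P=Q[(r<.018)&(Q[:,2]>.032)&(Q[:,2]<.0625)]
    f=lambda c:np.hypot(P[:,0]-c[0],P[:,1]-c[1])-.009
    o=least_squares(f,g,loss="soft_l1",f_scale=.0007)
    T=Q[(r<.018)&(Q[:,2]>.0645 if n=="top" else (r<.018)&(Q[:,2]>.0635))]
    print(n,k,o.x.round(4),len(P),np.abs(o.fun).mean().round(4),"top",T[:,:2].mean(0).round(4),((T[:,:2].min(0)+T[:,:2].max(0))/2).round(4),len(T))
s=env.observe();print(s["position"],s["grip_width"],s["ft_force"])
```

```text
scene blue [0.559  0.4444] 106 0.0008 top [0.5565 0.4451] [0.5568 0.445 ] 40
scene red [0.5496 0.3483] 101 0.0008 top [0.5477 0.3486] [0.5476 0.3494] 29
scene yel [0.5416 0.2536] 89 0.0008 top [0.5403 0.2546] [0.5405 0.255 ] 27
top blue [0.561  0.4413] 28 0.0011 top [0.5587 0.4399] [0.5579 0.4408] 18
top red [0.5523 0.3476] 33 0.0009 top [0.5506 0.3462] [0.5509 0.3469] 18
top yel [0.5443 0.2512] 24 0.0015 top [0.5443 0.2503] [0.5422 0.2498] 18
[0.53751704 0.04681243 0.15021091] 0.05328284002393866 [-0.11071108  0.21360419 -1.88635686]
```

Request:
arm_command --turn '[[0,0,0],[0,0,0],[0,0,0],[0,0,0],[0,0,0],[0,0,0],[0,0,0],[0,0,0],[0,0,0],[0,0,0],[0,0,0],[0,0,0]]' --xyz '[[0.4,0.04,0],[0.7,0.04,0],[0.8,0.04,0],[0.8,0.04,0],[0.8,0.04,0],[0.8,0.04,0],[0.8,0.04,0],[0.8,0.04,0],[0.8,0.04,0],[0.7,0.04,0],[0.53,0.04,0],[0,0,0]]' --claw '[48,48,48,48,48,48,48,48,48,48,48,48]'

```text
time_s: 14.4
position: [0.5571, 0.4463, 0.1453]
tool_rot: [[-0.004, 1.0, -0.002], [1.0, 0.004, -0.0], [-0.0, -0.002, -1.0]]
ft_force: [-0.5, -0.4, -1.2]
grip_width: 0.053
gripper_force: 42.5
```

Request:
arm_command --turn '[[0,0,0],[0,0,0],[0,0,0],[0,0,0],[0,0,0],[0,0,0]]' --xyz '[[0,0,0],[0,0,0.4],[0,0,0.4],[0,0,0.4],[0,0,0.1],[0,0,0]]' --claw '[48,48,48,48,48,48]'

```text
time_s: 15.0
position: [0.5582, 0.4424, 0.0818]
tool_rot: [[0.001, 1.0, -0.001], [1.0, -0.001, -0.001], [-0.001, -0.001, -1.0]]
ft_force: [-0.4, 0.7, -1.3]
grip_width: 0.0529
gripper_force: 42.5
```

Run:
```python
from h import *
s=env.observe();print(s["position"],s["ft_force"],s["grip_width"])
im,d=grab("scene")
cv2.imwrite("pics/c3.png",cv2.resize(im[270:390,70:230],None,fx=4,fy=4,interpolation=cv2.INTER_CUBIC))
```

```text
[0.55820604 0.4424197  0.08176416] [-0.40360048  0.69152647 -1.34571826] 0.05292171403595688
```

View pics/c3.png

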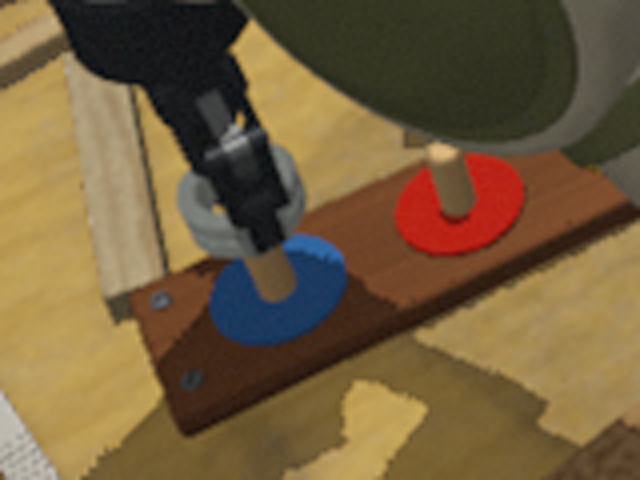

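The crop shows the collar at (240,215), level and centred over the blue peg's dowel at (270,270). Lowering it.

Request:
arm_command --turn '[[0,0,0],[0,0,0],[0,0,0],[0,0,0],[0,0,0],[0,0,0],[0,0,0],[0,0,0]]' --xyz '[[0,0,0.2],[0,0,0.2],[0,0,0.2],[0,0,0.2],[0,0,0.15],[0,0,0.08],[0,0,0.03],[0,0,0]]' --claw '[48,48,48,48,48,48,48,48]'

```text
time_s: 15.85
position: [0.5583, 0.4435, 0.0293]
tool_rot: [[-0.0, 1.0, 0.0], [1.0, 0.0, 0.0], [0.0, 0.0, -1.0]]
ft_force: [-0.3, -0.2, -0.3]
grip_width: 0.0529
gripper_force: 42.5
```

Request:
arm_command --turn '[[0,0,0],[0,0,0],[0,0,0]]' --xyz '[[0,0,0.02],[0,0,0.01],[0,0,0]]' --claw '[48,48,48]'

```text
time_s: 16.15
position: [0.5582, 0.4435, 0.028]
tool_rot: [[-0.0, 1.0, 0.0], [1.0, 0.0, 0.0], [0.0, 0.0, -1.0]]
ft_force: [0.0, 0.5, -0.6]
grip_width: 0.0528
gripper_force: 42.5
```

Request:
arm_command --turn '[[0,0,0],[0,0,0],[0,0,0],[0,0,0]]' --xyz '[[0,0,0.02],[0,0,0.02],[0,0,0.01],[0,0,0]]' --claw '[48,48,48,48]'

```text
time_s: 16.55
position: [0.5582, 0.4434, 0.0257]
tool_rot: [[-0.0, 1.0, 0.0], [1.0, 0.0, 0.0], [0.0, 0.0, -1.0]]
ft_force: [-1.3, -0.6, 2.7]
grip_width: 0.053
gripper_force: 42.8
```

Contact came at the expected height. Releasing by opening in place, then retreating straight up.

Request:
arm_command --turn '[[0,0,0],[0,0,0],[0,0,0],[0,0,0],[0,0,0],[0,0,0],[0,0,0],[0,0,0],[0,0,0],[0,0,0],[0,0,0]]' --xyz '[[0,0,0],[0,0,0],[0,0,0],[0,0,0],[0,0,-0.1],[0,0,-0.4],[0,0,-0.6],[0,0,-0.7],[0,0,-0.7],[0,0,0],[0,0,0]]' --claw '[58,66,74,74,74,74,74,74,74,74,74]'

```text
time_s: 17.65
position: [0.5583, 0.4435, 0.1513]
tool_rot: [[-0.0, 1.0, 0.001], [1.0, 0.0, 0.001], [0.001, 0.001, -1.0]]
ft_force: [0.0, 0.6, -0.3]
grip_width: 0.0745
gripper_force: 0.0
```

Run:
```python
from h import *
s=env.observe();print(s["position"],s["ft_force"],s["grip_width"],s["time_s"])
im,d=grab("scene");W=cloud("scene",d).reshape(-1,3)
P=W[(np.hypot(W[:,0]-.5585,W[:,1]-.4435)<.04)&(W[:,2]>.042)&(W[:,2]<.053)]
r=np.hypot(P[:,0]-.5585,P[:,1]-.4435);P=P[r>.015];print(len(P),((P.min(0)+P.max(0))/2),np.median(P[:,2]))
cv2.imwrite("pics/c4.png",cv2.resize(im[270:390,70:230],None,fx=4,fy=4,interpolation=cv2.INTER_CUBIC))
```

```text
[0.55829237 0.44351113 0.15127122] [ 0.03670262  0.64234179 -0.30063519] 0.07445317816324215 17.65
316 [0.55929557 0.44335864 0.04596491] 0.046814225307480764
```

View pics/c4.png

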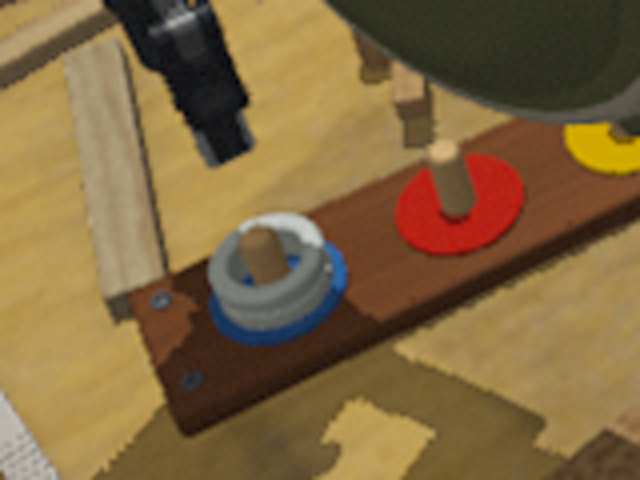

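The crop shows the collar at (270,275), flat on the blue disc round its dowel, with the gripper clear above it.

```bash
python3 -c "
from rig import env
print(env.close_job())"
```

```text
the job is handed in; nothing more can be done
None
```

The brown-board collar (36 mm bore) went home on the gauge's blue step, was pressed there at about 8–10 N for about half a second, now lies flat on the blue peg, and the job is handed in; no verdict was shown.

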